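# Shut off the gas and hold the kettle clear of the burner

### The arm

A 7-joint arm with a two-finger parallel gripper is mounted at the origin on the work surface. World frame = base frame: x ahead of the robot, y to its left, z up, the work surface at z = 0. Lengths are in m, angles in rad, forces in N, time in s.
With the tool pointing down it reaches from about 0.425 to 0.925 m from the base axis. Payload 6.8 kg.
Tool frame: the origin (TCP) lies on the centre line of the jaws, within the pads' length; the fingertips stand 8 mm ahead of it and the grasp point (between the pads) lies 11 mm behind it (bot.tips_ahead is the distance from the TCP to the fingertips, in m); z points along the fingers, y is the line along which they close (so a half turn about z gives the same grasp; the last joint's range is limited). The gripper opens to 85 mm and grips with 20 to 120 N. Pads are 22 mm wide; open, the fingers measure 114 mm over their backs; the gripper's body (76 mm by 85 mm) begins 54 mm behind the grasp point. The pads swing forward as they close: fully open they stand 13 mm farther back than shut.
Start: joints at [1.197, 0.477, 0.022, 1.555, -0.011, 1.109, -0.083], TCP at [0.177, -0.651, 0.239] pointing down, gripper open.
Joint ranges: [-2.96, 2.96], [-0.34, 2.1], [-1.41, 1.46], [0.24, 2.44], [-1.37, 4.51], [0.17, 1.92], [-2.96, 2.96]. Speed limits (rad/s): [2.39, 2.39, 3.14, 3.14, 3.14, 3.14, 3.14].

### API

Orientations are given as a unit quaternion [w, x, y, z].
In Python, from station import bot gives the robot as it stands.
- The arm moves only by the tool send_rows, never from a script. Its argument "deltas" is text: rows parted by semicolons, each of 4 numbers parted by spaces: the shift along the tool's x, y, z in m, then the turn about the tool's z in degrees. In form: x y z spin; .... A call has 1 to 5 rows; each row is the pose to reach, as a shift and turn from the pose commanded when the call began, along the tool's axes at that moment; what a row does not reach only later rows make up. A row lasts 1/10 s, in which the tool goes at most 50 mm and 8.59 degrees, less where a joint would pass 70% of its speed; a pose out of reach is approached as far as the arm can. A call with a gripper value outside its range is refused whole. "claw" is the opening, from 0 (shut) to 1 (fully open), set as the call begins (left out, the last holds). The fingers move at their own pace and stop on an object; "force" is the grip in N (left out, the last holds). Time passes only in rows, so rows that repeat a pose let the fingers close. It gives the time, the measured TCP pose, the force, the opening and the grip force at its end, in the units of the state.
- bot.get_obs(): the state, without advancing time (a new reading comes with each control period).
- bot.read_camera(name): name is "side" or "top" or "wrist"; returns a dict with "img" (420x560x3 uint8, red, green, blue), "depth" (420x560 float32, m along the optical axis (not along the pixel's ray), 0 where there is no reading), "fx", "fy", "cx", "cy" (pixels), "dist_coeffs" ([k1, k2, p1, p2, k3] as OpenCV has them; the pictures are not rectified), "camera_from_world" (4x4, takes a point from world to camera coordinates). Camera axes: x right, y up, looking along -z (the intrinsics and any distortion apply to the point x, -y, -z); pixel columns grow to the right and rows downward; lengths in m; the calibration is good to about 2 mm. A picture is of the moment at which its call begins.
- bot.hand_in(): hands the job in; it is judged then, once.
Trained networks look in a picture, given as the dict that the camera call returned (one of the last four; its "shot" number tells which), for a name from the list of things; names that differ only in an ending like _2 or _b are one class to them, and where a whole thing is asked for, a point or a joint stands for the part that bears it (a point fixed in the world has none). Each returns a list of dicts, best first, with "confidence" (0 to 1); they miss things now and then, are a little off and sometimes report something else, mostly with a low value. They report only what shows in the picture. A call takes as long as a camera call. They do not tell look-alikes from the thing itself.
- bot.masks_of(picture, query): "mask" (420x560 bool, what is visible of it).
- bot.landmark_of(picture, query): "xyz" ([x, y, z] in m, in world coordinates, good to about 4 mm: a listed point, or the origin of a listed thing).
The state is a dict: "t": time; "q": joint angles; "joint_vel": joint speeds; "joint_torque": joint torques, N m; "eef_pos": TCP position; "tool_rot": TCP orientation; "contact_force": force on the tool from outside, world axes, zero at the start; "torque": the same for the moment, N m; "gripper_width": opening from 0.0 (shut) to 1.0 (fully open); "grasp_force": force on a finger pad.
Only numpy, scipy, OpenCV 4.12 (cv2) and the standard library are available. Lean on these libraries where they do the work, as an engineer would, in place of code of your own. Each camera call takes 0.05 s, during which the arm holds its last target. There are 200 camera calls.

### The job

Shut off the gas stove: turn its knob clockwise until it clicks past its detent and stands at off. Then take the kettle by its arched handle and lift it straight up, level all the way, until its base is about 8 cm above the pan support, so that the support can be slipped out from under it. Finish while still holding the kettle there, level and still above the burner, and leave everything else on the table and the stove where it stands.

Things in the scene. Friction and masses are not known exactly. Their poses are not given: they have to be found in the camera images.
- stove: Single-burner gas stove, fixed to the table, 280 (its x) x 370 (its y) x 70 mm high to the flat steel deck. Origin on the table under its middle; x points from its front (robot side) to its back, y to its left, z up. Burner and pan support on the left half, a black bar knob on the right.
- burner_top (a point): Centre of the burner at the level of the top of the pan support, where the kettle's base stands: 95 mm above the table, at (5, 75) mm in the stove's frame. The pan support is five dark prongs reaching to 92 mm from the centre; the kettle only stands on it.
- knob_grip (a point): Point on the knob's vertical axis to grip, 25 mm above the deck (95 mm above the table), at (-55, -135) mm in the stove's frame. The knob's grip is an upright bar 42 mm long (point x), 14 mm thick (point y), its top 35 mm and its underside 6 mm above the deck; free deck around it, flat within 1 mm but for a 2.6 mm high dial ring of 31 mm radius. These axes turn with the knob; a white line on the bar's top marks the +x end.
- gas_knob (a joint): Angle of the gas knob in rad, 0 at off (against its stop, bar along the stove's x, white line to the back), growing anticlockwise seen from above; the other stop is at 1.75. It is open at the start (0.9 to 1.35): turn it clockwise to 0. Friction about 0.03 N m; a sprung ball makes the detent: resistance begins near 0.67, is at most about 0.13 N m and dies away towards the crest at 0.30; from about 0.2 the spring carries it on by itself to 0 and holds it there.
- kettle: Steel kettle standing loose on the pan support, 0.45 to 0.9 kg. Origin at the centre of its underside, z up, x to its spout. Body 166 mm in diameter, shoulder narrowing to a lid 96 to 108 mm up, lid knob to 126 mm; spout reaches 137 mm out and 113 mm up. A fixed arched handle runs over the top along its x, 174 mm high. The centre of mass is within 3 mm of the axis, about 43 mm up.
- kettle_handle (a point): Centre of the handle's straight black grip, on the kettle's axis 165 mm above its underside (axes as the kettle's). The grip is 90 mm long (x), 22 mm wide (y) and 18 mm thick (z); 39 mm between it and the lid's knob below it.
- salt_shaker: Bystander: small steel salt shaker, 38 mm in diameter, 67 mm high, standing on the stove's deck at its back right. Origin under its centre.
- rice_bowl: Bystander: white bowl, 114 mm across, 58 mm high, on the table to the right of the stove. Origin under its centre.
- spoon: Bystander: steel spoon, 190 mm long, lying on the table to the left of the stove. Origin under its middle.
- soy_bottle: Bystander: dark bottle, 58 mm in diameter, 195 mm high, on the table left of the stove, towards the back. Origin under its centre.
- pepper_mill: Bystander: wooden pepper mill, 56 mm in diameter, 154 mm high, behind the stove. Origin under its centre.
- spice_jar: Bystander: jar, 62 mm in diameter, 95 mm high, behind the stove. Origin under its centre. The mill and the jar may change places.
Not all that is in view belongs to the job. What is shaped like the kettle but blue or green is not meant.

How it is judged:
On the way, in this order (a step that is already met when the one before it is completed fails the run):
1. the knob has clicked past its detent and stands at off (within 0.12 rad of its stop), with the kettle still standing on the pan support (value of joint gas_knob below 0.12 rad and z of kettle in the frame of stove below 0.105 m), for 0.2 s.
2. the kettle is lifted, its base 6 cm or more above the pan support (z of kettle in the frame of stove above 0.155 m), for 0.2 s.
At the end, for the whole second after the job is handed in: Knob within 0.12 rad of its off stop. Kettle held by the fingers, clear of the stove, its base 60 to 120 mm above the pan support, centre within 50 mm of the burner's, tilt below 0.10 rad, below 20 mm/s and 0.1 rad/s. Every bystander within 30 mm of its start (value of joint gas_knob below 0.12 rad and z of kettle in the frame of stove between 0.155 and 0.215 m and horizontal distance between kettle and burner_top below 0.05 m and angle between kettle's own z axis and vertical below 0.1 rad and linear speed of kettle below 0.02 m/s and angular speed of kettle below 0.1 rad/s and contact force between the fingers and kettle above 3 N and contact force between kettle and stove below 0.1 N and distance of each of salt_shaker, rice_bowl, spoon, soy_bottle, pepper_mill, spice_jar from where it was at the start of the episode below 0.03 m); the arm keeps its last pose, push and grip.
It fails at once if the kettle is tipped by more than 0.3 rad (angle between kettle's own z axis and vertical above 0.3 rad).
It fails at once if a bystander is moved by more than 30 mm (distance of any of salt_shaker, rice_bowl, spoon, soy_bottle, pepper_mill, spice_jar from where it was at the start of the episode above 0.03 m).
It also fails if it takes over 54 s, if anything falls off the work surface, if the arm or the gripper's body presses on something with over 40 N, if the wrist force passes 120 N, or if a joint passes its speed limit or range.

## Working session

There is one attempt and no reset: what is moved stays moved. The work goes in short steps, Python scripts to look and compute and a tool call to move; the robot and the scene stay as the last step left them, time stands still between calls to the robot, and variables do not carry over. Pictures are saved under pics/ and viewed, at most 10 in all, crops included, and the job is handed in when it is done.

Besides the shell and the picture viewer there is one more tool, called after "Request:" by a JSON object that holds its "api" and its "payload", one argument or row to a line. send_rows: Moves the arm, as the interface text tells. Its arguments: {"type":"object","properties":{"deltas":{"type":"string"},"claw":{"type":"number"},"force":{"type":"number"}},"required":["deltas"]}

```bash
mkdir -p pics; cat > h.py <<'E'
import numpy as np, cv2
from station import bot
from scipy.spatial.transform import Rotation as R
def save(p,n): cv2.imwrite(f'pics/{n}.png',p['img'][:,:,::-1])
def world(p,u,v,d=None):
    if d is None: d=p['depth'][np.int32(v),np.int32(u)]
    K=np.array([[p['fx'],0,p['cx']],[0,p['fy'],p['cy']],[0,0,1]])
    n=cv2.undistortPoints(np.float64(np.c_[u,v])[:,None],K,np.array(p['dist_coeffs']))[:,0]
    c=np.c_[n[:,0]*d,-n[:,1]*d,-d,np.ones(len(n))*1.0] if np.ndim(d) else np.c_[n*[d,-d],-d,1]
    return (c@np.linalg.inv(np.array(p['camera_from_world'])).T)[:,:3]
E
python3 - <<'E'
from h import *
o=bot.get_obs(); print({k:np.round(v,3) for k,v in o.items()})
for c in ['top','side']:
    p=bot.read_camera(c); save(p,c)
    for q in ['stove','burner_top','knob_grip','kettle','kettle_handle','salt_shaker','rice_bowl','soy_bottle','pepper_mill','spice_jar','spoon']:
        try: print(c,q,[(np.round(r['xyz'],3),round(r['confidence'],2)) for r in bot.landmark_of(p,q)][:3])
        except Exception as e: print(q,e)
E
```

```text
{'t': np.float64(0.0), 'q': array([ 1.197,  0.478,  0.022,  1.556, -0.012,  1.109, -0.083]), 'joint_vel': array([-0.   ,  0.   ,  0.   , -0.001,  0.001, -0.002, -0.   ]), 'joint_torque': array([-0.0000e+00, -5.9644e+01,  1.6080e+00, -2.8119e+01,  1.2000e-02,
        9.0000e-03, -0.0000e+00]), 'eef_pos': array([ 0.177, -0.651,  0.238]), 'tool_rot': array([-0.001,  0.991,  0.133, -0.   ]), 'contact_force': array([ 0.565, -0.076, -0.307]), 'torque': array([ 0.002,  0.012, -0.012]), 'grasp_force': np.float64(0.0), 'gripper_width': np.float64(1.0)}
top stove [(array([ 0.542,  0.072, -0.   ]), 0.98), (array([0.722, 0.131, 0.004]), 0.59)]
top burner_top [(array([ 0.505, -0.072,  0.09 ]), 0.53)]
top knob_grip [(array([ 0.507, -0.071,  0.092]), 0.54)]
top kettle [(array([0.542, 0.149, 0.094]), 0.82), (array([ 0.297, -0.331, -0.003]), 0.82), (array([ 0.206,  0.377, -0.001]), 0.65)]
top kettle_handle [(array([0.54 , 0.149, 0.259]), 0.9), (array([0.211, 0.376, 0.164]), 0.83), (array([ 0.299, -0.336,  0.169]), 0.82)]
top salt_shaker [(array([ 0.635, -0.043,  0.071]), 0.72), (array([0.722, 0.13 , 
[... 330 characters left out ...]
   ]), 0.56), (array([0.542, 0.148, 0.259]), 0.24)]
side burner_top []
side knob_grip [(array([ 0.501, -0.071,  0.094]), 0.55)]
side kettle [(array([0.542, 0.146, 0.095]), 0.89), (array([ 0.207,  0.379, -0.   ]), 0.69), (array([ 0.301, -0.333, -0.   ]), 0.67)]
side kettle_handle [(array([0.543, 0.145, 0.26 ]), 0.87), (array([ 0.298, -0.333,  0.161]), 0.74), (array([0.213, 0.376, 0.164]), 0.74)]
side salt_shaker [(array([ 0.64 , -0.044,  0.066]), 0.59)]
side rice_bowl [(array([ 0.544, -0.189,  0.   ]), 0.92)]
side soy_bottle []
side pepper_mill [(array([ 0.725,  0.133, -0.001]), 0.74)]
side spice_jar [(array([ 0.733,  0.011, -0.004]), 0.7)]
side spoon [(array([ 0.503, -0.07 ,  0.096]), 0.16)]
```

View pics/top.png

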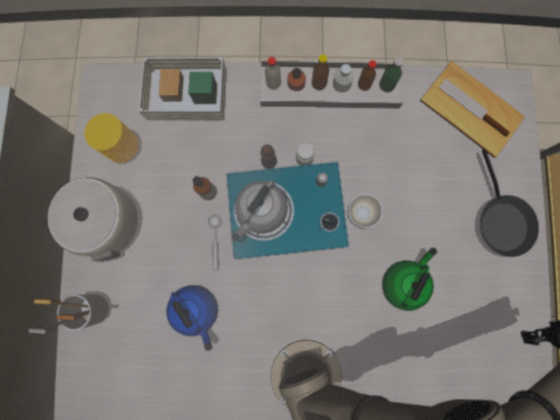

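View pics/side.png

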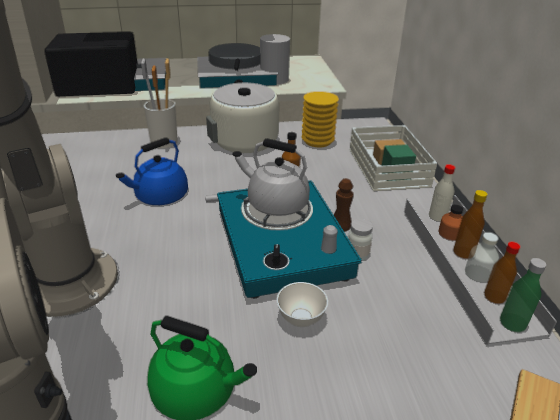

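```bash
python3 - <<'E'
from h import *
p=bot.read_camera('top')
v,u=np.mgrid[0:420,0:560]; u=u.ravel();v=v.ravel()
W=world(p,u,v)
k=(np.hypot(W[:,0]-.54,W[:,1]-.148)<.09)&(W[:,2]>.245)&(W[:,2]<.29)
Q=W[k]; m=Q.mean(0); s=np.linalg.svd(Q-m,full_matrices=0)
print('handle',k.sum(),m,np.degrees(np.arctan2(s[2][0][1],s[2][0][0])),s[1]/np.sqrt(k.sum()))
# deck
k=(abs(W[:,0]-.54)<.25)&(abs(W[:,1]-.07)<.27)&(abs(W[:,2]-.07)<.006)
r=cv2.minAreaRect(np.float32(W[k][:,:2]*1000)); print('deck',k.sum(),r, W[k][:,2].mean())
# knob
k=(np.hypot(W[:,0]-.505,W[:,1]+.071)<.035)&(W[:,2]>.09)
Q=W[k]; m=Q.mean(0); s=np.linalg.svd(Q-m,full_matrices=0)
print('knob',k.sum(),m,np.degrees(np.arctan2(s[2][0][1],s[2][0][0])),s[1]/np.sqrt(k.sum()))
k=(np.hypot(W[:,0]-.3,W[:,1]+.33)<.25)
c=[cv2.resize(p['img'][y-40:y+40,x-40:x+40],(400,400),interpolation=cv2.INTER_CUBIC) for y,x in [(221,330),(207,262)]]
cv2.imwrite('pics/crop.png',np.hstack(c)[:,:,::-1])
E
```

```text
handle 278 [0.54052005 0.15236834 0.26615889] 147.1401211109695 [0.03107365 0.00634013 0.00551086]
deck 6622 ((566.77001953125, 87.96910095214844), (338.3290710449219, 492.3349609375), 7.106537342071533) 0.07027276746541151
knob 67 [ 0.5033419  -0.0671163   0.10341573] -101.26633129271119 [0.01233429 0.00483569 0.00428245]
```

View pics/crop.png

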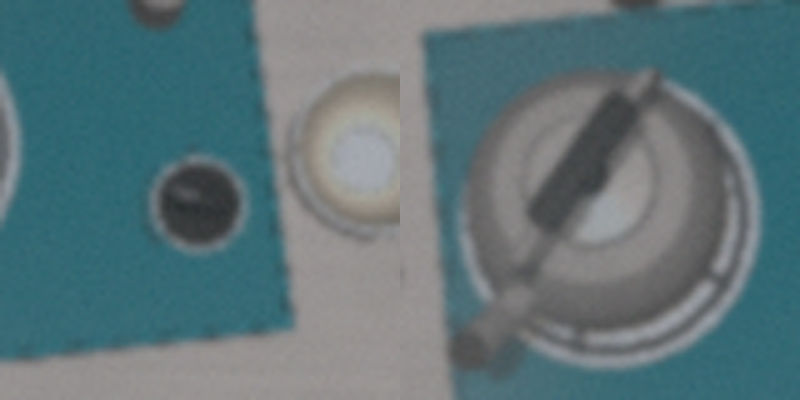

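The blue kettle at (190,312) and the green one at (410,285) are look-alikes standing on the table. The one meant is the steel kettle on the burner at (262,207), with its handle along about 147°. The knob's white line points left at about 79°. I'm moving above the knob now.

Request:
{"api": "send_rows", "payload": {
  "deltas": "0.03 -0.03 -0.02 0;0.064 -0.064 -0.04 0;0.098 -0.099 -0.05 0;0.131 -0.133 -0.05 0;0.165 -0.167 -0.05 0",
  "claw": 1
}}

```text
t: 1.75
eef_pos: [0.2935, -0.4452, 0.2901]
tool_rot: [0.001, 0.991, 0.132, 0.0]
contact_force: [0.7, -0.8, -0.2]
gripper_width: 0.999
grasp_force: 0.0
```

Request:
{"api": "send_rows", "payload": {
  "deltas": "0.033 -0.034 0 0;0.066 -0.068 0 0;0.1 -0.102 0 0;0.133 -0.136 0 0;0.167 -0.17 0 0"
}}

```text
t: 2.25
eef_pos: [0.4097, -0.2373, 0.2897]
tool_rot: [0.0, 0.991, 0.132, 0.0]
contact_force: [1.7, -0.5, -0.0]
gripper_width: 0.999
grasp_force: 0.0
```

Request:
{"api": "send_rows", "payload": {
  "deltas": "0.033 -0.034 0.01 0;0.066 -0.068 0.02 0;0.1 -0.102 0.03 0;0.12 -0.12 0.04 0;0.136 -0.136 0.05 0"
}}

```text
t: 2.75
eef_pos: [0.5057, -0.0698, 0.2392]
tool_rot: [-0.0, 0.991, 0.134, 0.0]
contact_force: [-0.1, -0.6, 1.2]
gripper_width: 1.001
grasp_force: 0.0
```

Request:
{"api": "send_rows", "payload": {
  "deltas": "0 0 0 -8.5;0 0 0 -17;0 0 0 -25.5;0 0 0 -34;0 0 0 -42.5"
}}

```text
t: 3.25
eef_pos: [0.5047, -0.072, 0.2394]
tool_rot: [0.0, 0.874, 0.485, 0.0]
contact_force: [-1.1, 0.1, -0.4]
gripper_width: 1.004
grasp_force: 0.0
```

Request:
{"api": "send_rows", "payload": {
  "deltas": "0 0 0 -8.5;0 0 0 -17;0 0 0 -21.5;0 0 0 -21.5;0 0 0 -21.5"
}}

```text
t: 3.75
eef_pos: [0.5047, -0.0721, 0.2394]
tool_rot: [0.0, 0.771, 0.637, 0.0]
contact_force: [0.1, -0.1, -0.7]
gripper_width: 1.004
grasp_force: 0.0
```

```bash
cat >> h.py <<'E'
def pose():
    o=bot.get_obs(); M=R.from_quat(np.roll(o['tool_rot'],-1)).as_matrix()
    print('t',o['t'],'pos',np.round(o['eef_pos'],4),'head',np.round(np.degrees(np.arctan2(M[1,0],M[0,0])),2),'zax',np.round(M[:,2],3),'q7',o['q'][6],'f',np.round(o['contact_force'],1))
    return o,M
def goal(o,M,xyz,h):
    d=M.T@(np.array(xyz)-o['eef_pos']); print('shift',np.round(d,4),'spin',np.round(-(h-np.degrees(np.arctan2(M[1,0],M[0,0]))),1))
E
python3 - <<'E'
from h import *
o,M=pose()
p=bot.read_camera('wrist'); save(p,'w1')
for q in ['knob_grip','stove']: print(q,[(np.round(r['xyz'],4),round(r['confidence'],2)) for r in bot.landmark_of(p,q)])
v,u=np.mgrid[0:420,0:560]; u=u.ravel();v=v.ravel()
W=world(p,u,v)
k=(np.hypot(W[:,0]-.503,W[:,1]+.071)<.035)&(W[:,2]>.097)&(W[:,2]<.115)
Q=W[k]; print(k.sum(),cv2.minAreaRect(np.float32(Q[:,:2]*1000)),np.median(Q,0))
E
```

```text
t 3.75 pos [ 0.5047 -0.0721  0.2394] head 79.08 zax [ 0. -0. -1.] q7 -0.32316004088144595 f [ 0.1 -0.1 -0.7]
knob_grip [(array([ 0.4988, -0.0691,  0.0971]), 0.57)]
stove [(array([ 0.5418,  0.0703, -0.0038]), 0.6)]
790 ((502.42681884765625, -70.00984191894531), (41.357017517089844, 13.466534614562988), 78.73685455322266) [ 0.50245922 -0.06821774  0.10461136]
```

View pics/w1.png

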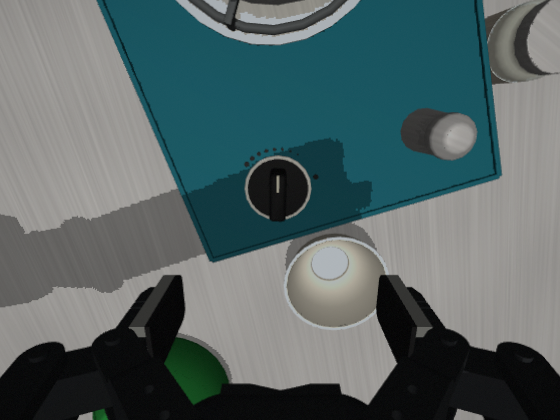

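The wrist view shows the knob at about (278,190), with its white line pointing up along tool x. The bar measures 41 x 13.5 mm at 78.7°, with its top at 0.105, which fits the sizes given. I'm descending and gripping it.

Request:
{"api": "send_rows", "payload": {
  "deltas": "0.002 -0.003 0.04 0;0.002 -0.003 0.08 0;0.002 -0.003 0.115 0;0.002 -0.003 0.135 0;0.002 -0.003 0.147 0"
}}

```text
t: 4.4
eef_pos: [0.5011, -0.0694, 0.0905]
tool_rot: [-0.001, 0.771, 0.637, -0.001]
contact_force: [0.2, -0.3, 0.4]
gripper_width: 0.999
grasp_force: 0.0
```

Request:
{"api": "send_rows", "payload": {
  "deltas": "0 0 0 0;0 0 0 0;0 0 0 0;0 0 0 0;0 0 0 0",
  "claw": 0,
  "force": 50
}}

```text
t: 4.9
eef_pos: [0.5027, -0.0696, 0.0932]
tool_rot: [0.001, 0.77, 0.638, 0.001]
contact_force: [-0.9, -0.8, 18.9]
gripper_width: 0.149
grasp_force: 52.5
```

Request:
{"api": "send_rows", "payload": {
  "deltas": "0 0 0 0;0 0 0 0;0 0 0 0;0 0 0 0;0 0 0 0"
}}

```text
t: 5.4
eef_pos: [0.5027, -0.0696, 0.0933]
tool_rot: [0.001, 0.77, 0.638, 0.0]
contact_force: [-2.4, 0.6, 6.1]
gripper_width: 0.151
grasp_force: 50.8
```

Request:
{"api": "send_rows", "payload": {
  "deltas": "0 0 0 5;0 0 0 10;0 0 0 15;0 0 0 20;0 0 0 25"
}}

```text
t: 5.9
eef_pos: [0.5029, -0.0697, 0.0933]
tool_rot: [0.001, 0.891, 0.454, 0.001]
contact_force: [0.0, -0.1, 6.8]
gripper_width: 0.155
grasp_force: 50.6
```

Request:
{"api": "send_rows", "payload": {
  "deltas": "0 0 0 5;0 0 0 10;0 0 0 15;0 0 0 20;0 0 0 25"
}}

```text
t: 6.4
eef_pos: [0.5031, -0.0699, 0.0933]
tool_rot: [0.001, 0.968, 0.251, 0.001]
contact_force: [-0.7, -1.1, 4.4]
gripper_width: 0.151
grasp_force: 50.6
```

Request:
{"api": "send_rows", "payload": {
  "deltas": "0 0 0 5;0 0 0 10;0 0 0 15;0 0 0 20;0 0 0 22"
}}

```text
t: 6.9
eef_pos: [0.5031, -0.07, 0.0933]
tool_rot: [0.0, 0.998, 0.062, 0.001]
contact_force: [0.4, -0.7, 6.3]
gripper_width: 0.152
grasp_force: 50.7
```

```bash
python3 - <<'E'
from h import *
o,M=pose(); print(o['torque'],o['grasp_force'],o['gripper_width'])
E
```

```text
t 6.9 pos [ 0.5031 -0.07    0.0933] head 7.08 zax [ 0.002 -0.001 -1.   ] q7 -1.5556079153690292 f [ 0.4 -0.7  6.3]
[-0.51957317  0.00929042  0.17812753] 50.722646713256836 0.15151209282885214
```

Request:
{"api": "send_rows", "payload": {
  "deltas": "0 0 0 0;0 0 0 0;0 0 0 0;0 0 0 0;0 0 0 0",
  "claw": 1
}}

```text
t: 7.4
eef_pos: [0.5019, -0.0694, 0.0921]
tool_rot: [-0.0, 0.998, 0.063, -0.0]
contact_force: [0.8, -0.7, 1.0]
gripper_width: 0.977
grasp_force: 0.0
```

Request:
{"api": "send_rows", "payload": {
  "deltas": "0 0 -0.02 0;0 0 -0.05 0;0 0 -0.09 0;0 0 -0.13 0;0 0 -0.15 0"
}}

```text
t: 7.9
eef_pos: [0.5034, -0.0694, 0.2458]
tool_rot: [0.0, 0.998, 0.063, 0.002]
contact_force: [0.4, 0.7, -0.7]
gripper_width: 1.002
grasp_force: 0.0
```

```bash
python3 - <<'E'
from h import *
o,M=pose()
p=bot.read_camera('wrist'); save(p,'w2')
v,u=np.mgrid[0:420,0:560]; u=u.ravel();v=v.ravel()
W=world(p,u,v)
k=(np.hypot(W[:,0]-.503,W[:,1]+.070)<.035)&(W[:,2]>.097)&(W[:,2]<.115)
print(k.sum(),cv2.minAreaRect(np.float32(W[k][:,:2]*1000)))
p=bot.read_camera('top')
for q in ['stove','burner_top','kettle','kettle_handle']: print(q,[(np.round(r['xyz'],4),round(r['confidence'],2)) for r in bot.landmark_of(p,q)][:3])
E
```

```text
t 7.9 pos [ 0.5034 -0.0694  0.2458] head 7.24 zax [ 0.005 -0.    -1.   ] q7 -1.4848659628913903 f [ 0.4  0.7 -0.7]
787 ((502.063232421875, -70.33084106445312), (41.33089065551758, 13.947420120239258), 6.889577865600586)
stove [(array([ 5.399e-01,  7.260e-02, -2.000e-04]), 0.92)]
burner_top []
kettle [(array([0.5408, 0.1459, 0.0961]), 0.74), (array([0.2074, 0.3779, 0.002 ]), 0.73), (array([ 0.2989, -0.3309, -0.0017]), 0.67)]
kettle_handle [(array([ 0.2973, -0.3352,  0.1681]), 0.94), (array([0.5379, 0.1495, 0.2608]), 0.72), (array([0.2123, 0.3748, 0.1671]), 0.62)]
```

View pics/w2.png

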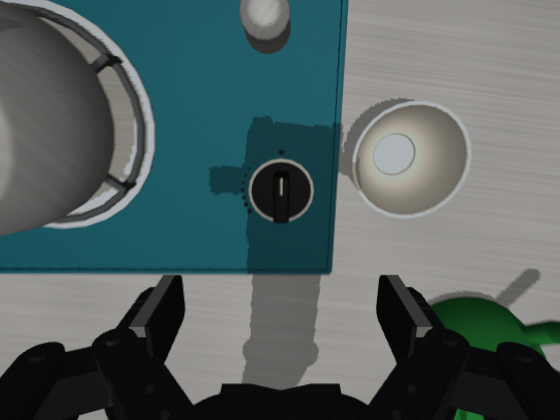

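The bar now stands at 6.9°, parallel to the stove's edge, with the white line at the off dot near (281,152), so the knob is off. Next I'm moving above the kettle's handle.

Request:
{"api": "send_rows", "payload": {
  "deltas": "0 0 -0.04 0;0 0 -0.08 0;0 0 -0.12 0;0.012 -0.04 -0.13 0;0.026 -0.085 -0.13 0"
}}

```text
t: 8.7
eef_pos: [0.5181, 0.0173, 0.3735]
tool_rot: [0.0, 0.998, 0.061, 0.001]
contact_force: [0.5, 1.2, -0.2]
gripper_width: 0.998
grasp_force: 0.0
```

Request:
{"api": "send_rows", "payload": {
  "deltas": "0.013 -0.042 0 8;0.026 -0.084 0 16;0.039 -0.126 0 24;0.039 -0.126 0 32;0.039 -0.126 0 40"
}}

```text
t: 9.2
eef_pos: [0.5393, 0.1502, 0.3701]
tool_rot: [0.001, 0.959, -0.283, -0.002]
contact_force: [1.3, -0.8, -0.4]
gripper_width: 0.998
grasp_force: 0.0
```

Request:
{"api": "send_rows", "payload": {
  "deltas": "0 0 0 0;0 0 0 0"
}}

```text
t: 9.4
eef_pos: [0.5398, 0.1477, 0.3711]
tool_rot: [0.001, 0.96, -0.28, -0.001]
contact_force: [0.4, 0.1, -0.1]
gripper_width: 1.005
grasp_force: 0.0
```

```bash
python3 - <<'E'
from h import *
o,M=pose()
p=bot.read_camera('wrist'); save(p,'w3')
print([(np.round(r['xyz'],4),round(r['confidence'],2)) for r in bot.landmark_of(p,'kettle_handle')])
v,u=np.mgrid[0:420,0:560]; u=u.ravel();v=v.ravel()
W=world(p,u,v); C=p['img'].reshape(-1,3).max(1)
k=(np.hypot(W[:,0]-.54,W[:,1]-.148)<.055)&(W[:,2]>.255)&(W[:,2]<.29)
r=cv2.minAreaRect(np.float32(W[k][:,:2]*1000)); print(k.sum(),r,np.percentile(W[k][:,2],[5,50,95]))
kk=k&(C<70); print(kk.sum(),cv2.minAreaRect(np.float32(W[kk][:,:2]*1000)),W[kk].mean(0))
E
```

```text
t 9.4 pos [0.5398 0.1477 0.3711] head -32.57 zax [-0.002 -0.001 -1.   ] q7 -2.5798736355797134 f [ 0.4  0.1 -0.1]
[(array([0.542 , 0.1488, 0.2623]), 0.96)]
3406 ((540.89501953125, 149.26083374023438), (21.67877197265625, 109.64663696289062), 56.719970703125) [0.25989221 0.26822486 0.26970361]
3195 ((540.4097290039062, 149.62770080566406), (21.59798812866211, 100.43926239013672), 56.719970703125) [0.54337695 0.14780949 0.26784518]
```

View pics/w3.png

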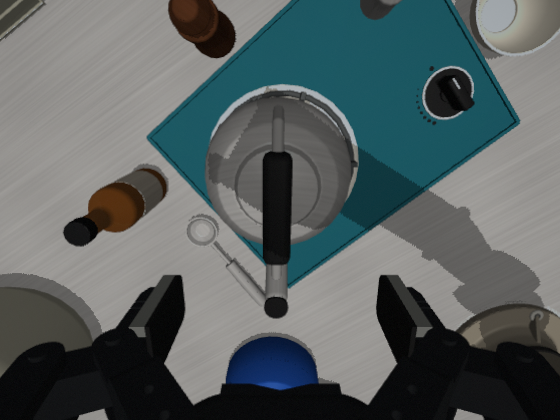

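The black grip is centred at about (277,205) in line with the tool, and the spoon and bottle are well clear. Centre is (0.541, 0.149), top is at 0.269. I'm descending to grip it.

Request:
{"api": "send_rows", "payload": {
  "deltas": "0 -0.002 0.03 0.7;0 -0.002 0.06 0.7;0 -0.002 0.09 0.7;0 -0.002 0.11 0.7;0 -0.002 0.121 0.7"
}}

```text
t: 10.0
eef_pos: [0.5402, 0.1489, 0.2493]
tool_rot: [0.001, 0.958, -0.287, -0.001]
contact_force: [0.2, 0.1, 0.6]
gripper_width: 1.001
grasp_force: 0.0
```

Request:
{"api": "send_rows", "payload": {
  "deltas": "0 0 0 0;0 0 0 0;0 0 0 0;0 0 0 0;0 0 0 0",
  "claw": 0,
  "force": 90
}}

```text
t: 10.5
eef_pos: [0.5417, 0.1498, 0.2526]
tool_rot: [-0.0, 0.958, -0.288, 0.001]
contact_force: [-1.5, -0.7, 7.3]
gripper_width: 0.24
grasp_force: 90.1
```

Request:
{"api": "send_rows", "payload": {
  "deltas": "0 0 0 0;0 0 0 0;0 0 0 0;0 0 0 0;0 0 0 0"
}}

```text
t: 11.0
eef_pos: [0.5417, 0.1498, 0.2526]
tool_rot: [-0.0, 0.958, -0.288, 0.001]
contact_force: [-0.7, 0.2, 5.9]
gripper_width: 0.233
grasp_force: 90.0
```

Request:
{"api": "send_rows", "payload": {
  "deltas": "0 0 -0.002 0;0 0 -0.004 0;0 0 -0.007 0;0 0 -0.01 0;0 0 -0.01 0"
}}

```text
t: 11.5
eef_pos: [0.5412, 0.1498, 0.2614]
tool_rot: [-0.0, 0.958, -0.288, 0.0]
contact_force: [0.3, -0.8, -8.7]
gripper_width: 0.238
grasp_force: 88.3
```

```bash
python3 - <<'E'
from h import *
o,M=pose(); print(o['torque'],o['grasp_force'],o['gripper_width'])
p=bot.read_camera('side'); save(p,'s2')
for q in ['kettle','kettle_handle']: print(q,[(np.round(r['xyz'],4),round(r['confidence'],2)) for r in bot.landmark_of(p,q)][:3])
E
```

```text
t 11.5 pos [0.5412 0.1498 0.2614] head -33.47 zax [ 0.  0. -1.] q7 -2.6280606859341553 f [ 0.3 -0.8 -8.7]
[ 0.04341623 -0.07991129 -0.01001863] 88.28255295753479 0.23800537682897852
kettle [(array([ 0.299 , -0.3335, -0.0009]), 0.91), (array([0.542 , 0.1488, 0.1014]), 0.69)]
kettle_handle [(array([0.2113, 0.3762, 0.1618]), 0.83), (array([0.5408, 0.1453, 0.2702]), 0.82), (array([ 0.3013, -0.3349,  0.1616]), 0.73)]
```

View pics/s2.png

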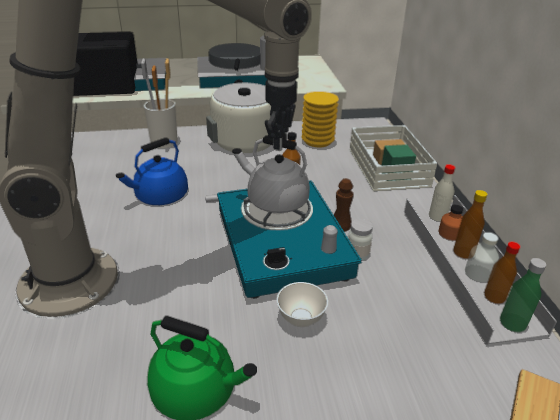

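The kettle hangs level on the gripper at (278,185) and is lifted about 9 mm; the 8.7 N load is its weight. I'm lifting the rest of the way.

Request:
{"api": "send_rows", "payload": {
  "deltas": "0 0 -0.004 0;0 0 -0.01 0;0 0 -0.018 0;0 0 -0.026 0;0 0 -0.034 0"
}}

```text
t: 12.15
eef_pos: [0.5413, 0.1498, 0.2964]
tool_rot: [-0.0, 0.958, -0.288, 0.0]
contact_force: [-0.6, -0.5, -8.2]
gripper_width: 0.241
grasp_force: 88.5
```

Request:
{"api": "send_rows", "payload": {
  "deltas": "0 0 -0.01 0;0 0 -0.02 0;0 0 -0.03 0;0 0 -0.036 0;0 0 -0.04 0"
}}

```text
t: 12.65
eef_pos: [0.5413, 0.1498, 0.3361]
tool_rot: [-0.0, 0.958, -0.288, 0.0]
contact_force: [-0.2, 0.5, -7.8]
gripper_width: 0.235
grasp_force: 88.5
```

Request:
{"api": "send_rows", "payload": {
  "deltas": "0 0 0 0;0 0 0 0;0 0 0 0;0 0 0 0;0 0 0 0"
}}

```text
t: 13.15
eef_pos: [0.541, 0.1497, 0.335]
tool_rot: [0.0, 0.958, -0.288, -0.0]
contact_force: [0.1, -0.5, -8.1]
gripper_width: 0.239
grasp_force: 88.5
```

Request:
{"api": "send_rows", "payload": {
  "deltas": "0 0 0 0;0 0 0 0;0 0 0 0;0 0 0 0;0 0 0 0"
}}

```text
t: 13.65
eef_pos: [0.5411, 0.1497, 0.3353]
tool_rot: [0.0, 0.958, -0.288, 0.0]
contact_force: [-0.4, -0.2, -7.6]
gripper_width: 0.236
grasp_force: 88.5
```

```bash
python3 - <<'E'
from h import *
o,M=pose(); print(o['torque'],o['grasp_force'],o['gripper_width'])
p=bot.read_camera('side'); save(p,'s3')
for q in ['kettle','kettle_handle','salt_shaker','rice_bowl','pepper_mill','spice_jar']: print(q,[(np.round(r['xyz'],4),round(r['confidence'],2)) for r in bot.landmark_of(p,q)][:3])
E
```

```text
t 13.65 pos [0.5411 0.1497 0.3353] head -33.47 zax [ 0. -0. -1.] q7 -2.6062110098990083 f [-0.4 -0.2 -7.6]
[-0.03286462 -0.03903826  0.00311468] 88.5113525390625 0.23588699891398512
kettle [(array([ 0.3047, -0.3338, -0.0016]), 0.85), (array([0.5427, 0.1484, 0.1761]), 0.68), (array([0.5377, 0.145 , 0.0938]), 0.63)]
kettle_handle [(array([0.2125, 0.3779, 0.1631]), 0.71), (array([ 0.3   , -0.337 ,  0.1613]), 0.58), (array([0.5439, 0.146 , 0.3447]), 0.56)]
salt_shaker [(array([ 0.6384, -0.0448,  0.0687]), 0.68)]
rice_bowl [(array([ 0.5442, -0.187 , -0.0035]), 0.92)]
pepper_mill [(array([0.7254, 0.1314, 0.0009]), 0.57)]
spice_jar [(array([ 7.327e-01,  8.600e-03, -6.000e-04]), 0.95)]
```

View pics/s3.png

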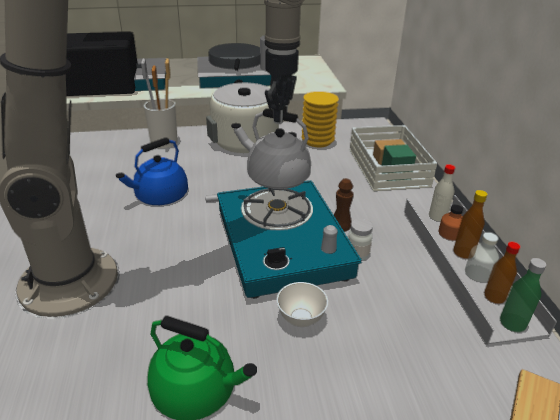

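The steel kettle hangs level at (279,160) above the bare burner at (277,207), with its base at about 0.176. The knob is at off and the bystanders found in this view have not moved. I'm handing in.

```bash
python3 -c "
from station import bot
print(bot.hand_in())"
```

```text
the job is handed in; nothing more can be done
None
```

The knob is turned to off, and the kettle is held level and still above the burner, its base about 8 cm above the pan support; the job is handed in, but the hand-in returned no verdict.

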